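# Set the vacuum regulator and pull its knob out to lock

## Task

Set the bench vacuum regulator: turn its bar knob until the pointer stands at the broad raised land on the dial ring, feel for the lock slot there, and pull the knob straight up, fully out, so that it stays locked at that setting. Never pull hard while the lock resists (keep it under 20 N): ease off or keep only a light pull and turn a little until the key finds its slot. Leave the sight glass, the jar and the wrench beside it where they are, and let go of the knob at the end.

Things in the scene. Friction and masses are not known exactly. Their poses are not given: they have to be found in the camera images.
- regulator: The bench vacuum regulator, bolted to the table: steel foot plate 130 x 110 mm, aluminium body and bonnet about 82 mm across, steel dial ring 86 mm across with its top at 98 mm, two brass ports at the sides (y). Origin at the centre of its underside, straight below the knob, z up. The dial ring does not turn in this job.
- knob_grip (a point): On the axis of the regulator's black bar knob, at the height to grip it, 135 mm above the table with the knob in; lifts and turns with the knob. z up along the axis, x along the bar towards the pointer, y across the bar. Bar 46 mm long (x), 14 thick (y), 40 high: top 14 mm above this point, foot 26 mm below, on a round skirt 48 mm across, 10 mm high. The dial ring's top is 37 mm below this point.
- pointer (a point): Tip of the small pointer nose at the skirt of the knob, 31 mm from the axis, in the direction of the bar's x axis. The steel line on the knob's top and end marks the same side.
- mark (a point): Middle of the broad raised land (about 14 degrees either side) on the dial ring, 31 mm from the knob's axis, where the pointer must stand; x radially outward. Narrow ribs at 45 and 90 degrees either side are other settings. The unseen lock slot of this setting lies anywhere within 13 degrees (0.23 rad) either side of this mark; slots 45 degrees away from it are wrong ones.
- knob_turn (a joint): Angle of the knob (rad), growing counterclockwise seen from above, limits -1.4 to 1.4. Friction about 0.06 N m; it stays where it is left. Free to turn only while the knob is in.
- knob_pull (a joint): How far the knob is pulled up (m): 0 in, 0.014 fully out at a hard stop. Friction about 3 N; stays where it is left. After 1 mm a key under the knob meets the lock plate unless it stands in a slot (about 2 degrees of play either way). In the slot the knob comes up freely and can no longer turn; it can be pushed back in.
- lock_plate (a joint): How far a knob pulled outside a slot lifts the hidden sprung lock plate in the bonnet (m): 0 at rest, 3 N per mm above a preload of about 3 N. Strained for good beyond 5 mm (about 18 N, plus the knob's friction). When the key drops into a slot under a light pull, the plate springs back to 0 and the pull vanishes.
- sight_glass_b: Bystander: sight glass with two flanges, 64 mm across, 80 mm high, standing beside the regulator; origin at the centre of its underside.
- jar_b: Bystander: small jar with a ribbed lid, 54 mm across, 48 mm high, standing beside the regulator; origin at the centre of its underside.
- wrench_b: Bystander: combination wrench 206 mm long, 30 mm wide, 8 mm high, lying in front of the regulator; origin under its centre, y along its length.
There are look-alikes about, which are no part of the job. Leave any brown look-alike of the regulator alone.

How it is judged:
By the outcome, as a careful person would: the job done as asked, in the order asked, and still so for the second after the job is handed in, with the robot touching nothing.
It also fails if it takes over 51 s, if anything falls off the work surface, if the arm or the gripper's body presses on something with over 40 N, if the wrist force passes 120 N, or if a joint passes its speed limit or range.

## Robot

A 6-joint arm with a two-finger parallel gripper is mounted at the origin on a cart in front of the work surface, level with it; the furniture and walls round the work are solid. World frame = base frame: x ahead of the robot, y to its left, z up, the work surface at z = 0. Lengths are in m, angles in degrees, forces in N, time in s.
With the tool pointing down it reaches from about 0.375 to 0.9 m from the base axis. Payload 3.1 kg.
Tool frame: the origin (TCP) lies on the centre line of the jaws, within the pads' length; the fingertips stand 8 mm ahead of it and the grasp point (between the pads) lies 11 mm behind it; y points along the fingers, x is the direction in which the jaws open and shut, and the axes are right-handed (so a half turn about y gives the same grasp; the last joint's range is limited). The gripper opens to 87 mm and grips with 3 to 60 N. Pads are 19 mm wide; open, the fingers measure 117 mm over their backs; the gripper's body (75 mm by 190 mm) begins 51 mm behind the grasp point.
Start: joints at [-76.576, 30.224, 82.088, -0, 67.689, -10.227], TCP at [0.251, -0.572, 0.231] pointing down, gripper open.
Joint ranges: [-176.69, 176.69], [-43.24, 126.21], [12.49, 139.97], [-82, 262], [0, 151.66], [-163.58, 163.58]. Speed limits (degrees/s): [159.86, 159.86, 180, 180, 180, 180].

## Interface

Orientations are given as a 3x3 rotation matrix whose columns are the frame's x, y, z axes.
In Python, from rig import read_state, imaging, job, spotter gives the robot as it stands.
- The arm moves only by the tool apply_moves, never from a script. Its argument "steps" is a list of rows, each an object of numbers: "x", "y", "z": the shift along the world's x, y, z in mm; "spin": the turn about the world's z in rad. In form: [{"x": .., "y": .., "z": .., "spin": ..}, ...]. A call has 1 to 12 rows; each row shifts and turns the pose as measured when the row begins; what a row does not reach is not made up. A row lasts 1/10 s, in which the tool goes at most 50 mm and 8.59 degrees, less where a joint would pass 70% of its speed; a pose out of reach is approached as far as the arm can. A call is refused whole if a number of a shift passes 50 or a number of a turn 0.15, either way. A call with a gripper value outside its range is refused whole. "grip" is the finger opening in mm, from 0 to 87, set as the call begins (left out, the last holds). The fingers move at their own pace and stop on an object; the grip force is fixed at half the most. Time passes only in rows, so rows that do not move let the fingers close. It gives the time, the measured TCP pose, the force and the opening at its end, in the units of the state.
- read_state(): the state, without advancing time (a new reading comes with each control period).
- imaging.capture(name): name is "scene" or "top"; returns the picture (400x640x3 uint8, red, green, blue); there is no depth.
- imaging.camera_params(name): a dict with "fov_y" (degrees; the focal length in pixels is half the picture's height over the tangent of half this angle, whatever the lens; pixels are square), "cx", "cy" (the principal point, pixels), "R" (3x3) and "t" (3): a world point X has camera coordinates R X + t. Camera axes: x right, y down, z forward; pixel columns grow to the right and rows downward; lengths in m; the calibration is good to about 2 mm. A picture is of the moment at which its call begins. camera_params takes no time and is no camera call.
- job.hand_in(): hands the job in, once; it reports no verdict.
Trained networks look in the newest picture that a camera, given by its name, has taken for a name from the list of things; names that differ only in an ending like _2 or _b are one class to them, and where a whole thing is asked for, a point or a joint stands for the part that bears it (a point fixed in the world has none). Each returns a list of dicts, best first, with "score" (0 to 1); they miss things now and then, are a little off and sometimes report something else, mostly with a low value. They report only what shows in the picture. A call takes as long as a camera call. They do not tell look-alikes from the thing itself.
- spotter.cut_out(name, camera): "mask" (400x640 bool, what is visible of it) and "rect" ([left, top, width, height] in pixels, round what is visible of it).
The state is a dict: "time_s": time; "joint_positions": joint angles; "qvel": joint speeds; "tau": joint torques, N m; "position": TCP position; "tcp_rot": TCP orientation; "force": force on the tool from outside, world axes, zero at the start; "moment": the same for the moment, N m; "opening": opening from 0.0 (shut) to 1.0 (fully open).
Only numpy, scipy, OpenCV 4.12 (cv2) and the standard library are available. Lean on these libraries where they do the work, as an engineer would, in place of code of your own. Each camera call takes 0.05 s, during which the arm holds its last target.

## Working session

There is one attempt and no reset: what is moved stays moved. The work goes in short steps, Python scripts to look and compute and a tool call to move; the robot and the scene stay as the last step left them, time stands still between calls to the robot, and variables do not carry over. Pictures are saved under pics/ and viewed, and the job is handed in when it is done.

Besides the shell and the picture viewer there is one more tool, called after ">>>" as a command line: name --argument value ..., lists and objects as JSON in quotes. apply_moves: Moves the arm, as the interface text tells. Its arguments: {"type":"object","properties":{"steps":{"type":"array"},"grip":{"type":"number"}},"required":["steps"]}

```bash
mkdir -p pics; ls
python3 - <<'E'
from rig import read_state, imaging
import cv2
for n in("scene","top"):
    im=imaging.capture(n); cv2.imwrite(f"pics/{n}0.png",im[:,:,::-1]); print(n,imaging.camera_params(n))
print(read_state())
E
```

```text
pics
scene {'fov_y': 55.257962398426386, 'cx': 316.7477690710664, 'cy': 193.5368591356984, 'R': array([[-0.82722656, -0.56120945,  0.02720615],
       [-0.27332951,  0.35963967, -0.89216046],
       [ 0.49090447, -0.74545507, -0.45089859]]), 't': array([0.39092254, 0.29518558, 0.54966365])}
top {'fov_y': 44.321641659622564, 'cx': 322.5155754248314, 'cy': 204.81173327422863, 'R': array([[-0.01839882, -0.99971627, -0.01512822],
       [-0.99124683,  0.02021721, -0.13046452],
       [ 0.13073335,  0.01259541, -0.99133755]]), 't': array([-0.09775628,  0.55117507,  1.10464986])}
{'time_s': 0.1, 'joint_positions': array([-7.65748937e+01,  3.02745577e+01,  8.21502043e+01,  1.21166148e-04,
        6.76902314e+01, -1.02265897e+01]), 'qvel': array([ 0.09577423, -0.01418571, -0.11098385,  0.03746453, -0.07810315,
       -0.06105821]), 'tau': array([ 1.90607423e-07, -4.40983307e+01, -1.77152020e+01,  6.34206575e-02,
        5.33621153e-02, -4.08400149e-05]), 'position': array([ 0.25061385, -0.57183394,  0.2296532 ]), 'tcp_rot': array([[ 4.01174476e-01, -4.64073354e-04,  9.16001542e-01],
       [-9.15999530e-01,  1.95262334e-03,  4.01174585e-01],
       [-1.97478043e-03, -9.99997986e-01,  3.58251673e-04]]), 'force': array([-0.10917692,  0.41700495, -0.14669176]), 'moment': array([ 0.02393511,  0.08238559, -0.02518196]), 'opening': 1.0039788203953735}
```

View pics/scene0.png

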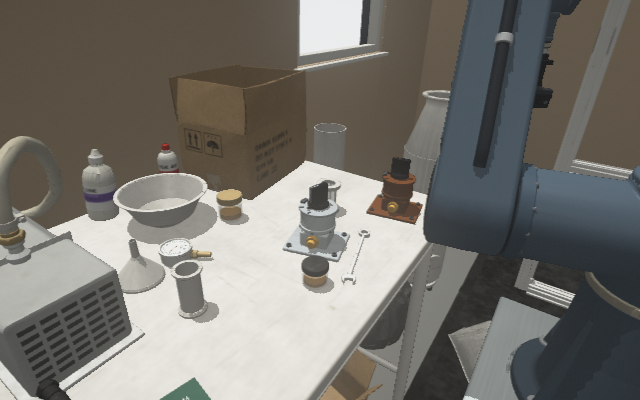

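View pics/top0.png

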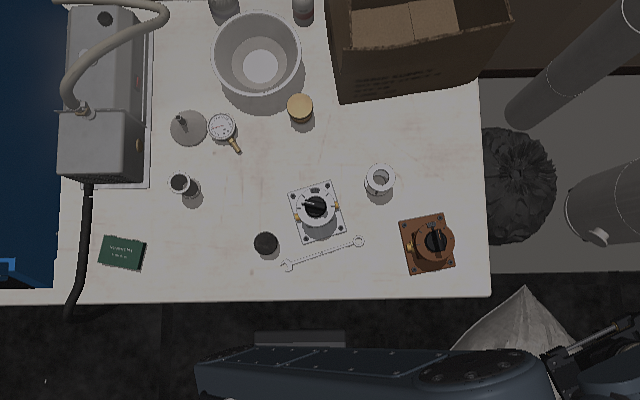

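The real (steel/aluminium) regulator is at about (316,209) in top and (318,220) in scene. The brown look-alike is at (430,243) in top. I'll zoom in on the dial.

```bash
cat > h.py <<'E'
import numpy as np, cv2
from rig import imaging
def cam(n):
    p=imaging.camera_params(n); f=200/np.tan(np.radians(p["fov_y"]/2)); return p,f
def ray(n,u,v,z):
    p,f=cam(n); R=np.array(p["R"]);t=np.array(p["t"])
    d=R.T@np.array([(u-p["cx"])/f,(v-p["cy"])/f,1]); c=-R.T@t
    return c+d*(z-c[2])/d[2]
def proj(n,X):
    p,f=cam(n); c=np.array(p["R"])@np.array(X)+p["t"]; return np.array([p["cx"]+f*c[0]/c[2],p["cy"]+f*c[1]/c[2]])
def crop(src,out,x,y,w,h,s):
    im=cv2.imread(src)[y:y+h,x:x+w]; cv2.imwrite(out,cv2.resize(im,None,fx=s,fy=s,interpolation=cv2.INTER_CUBIC))
E
python3 - <<'E'
from h import *
crop("pics/top0.png","pics/tz.png",280,170,72,72,8)
crop("pics/scene0.png","pics/sz.png",280,175,72,84,7)
print(ray("top",315,207,.149), ray("top",316,215,.098))
E
```

```text
[ 0.52990389 -0.0940983   0.149     ] [ 0.51873234 -0.0945574   0.098     ]
```

View pics/tz.png

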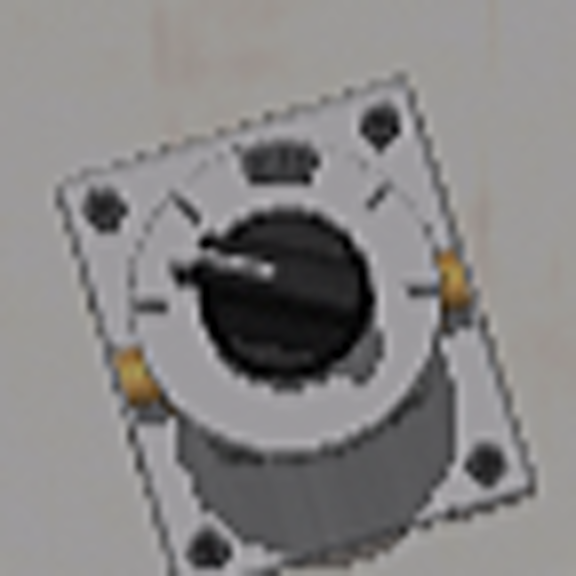

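View pics/sz.png

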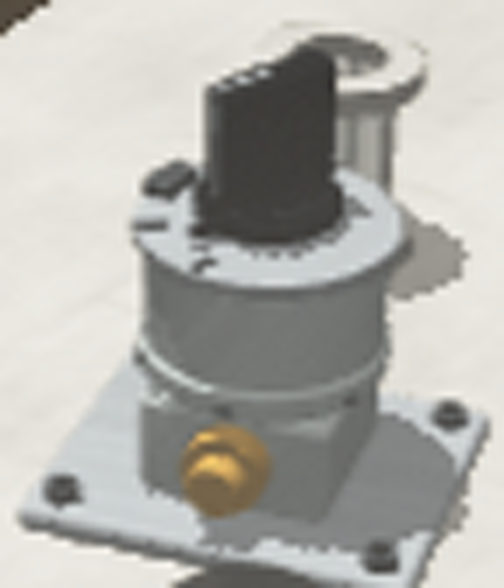

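Run:
```python
from h import *
g=lambda a,b,z: ray("top",280+a/8-.5,170+b/8-.5,z)
p,f=cam("top"); print("cam",-np.array(p["R"]).T@p["t"])
c=g(284,298,.098); print("ring c",c)
# foot plate corners (z~.008)
def ang(P,q=c): d=(P-q)[:2]; return np.degrees(np.arctan2(d[1],d[0])).round(1), (np.hypot(*d)*1e3).round(1)
for nme,(a,b) in dict(land=(281,162),r1=(186,207),r2=(150,306),r3=(380,196),r4=(424,290),pA=(205,240),pB=(182,272)).items():
    print(nme,ang(g(a,b,.100)))
print("bar line", g(272,270,.149),g(215,262,.149), "knob top", ang(g(182,272,.103)))
for th in np.radians([80,90,70,60]):
    print(np.degrees(th),(proj("top",[c[0]+.031*np.cos(th),c[1]+.031*np.sin(th),.101])-[279.5,169.5])*8, (proj("top",[c[0]+.023*np.cos(th),c[1]+.023*np.sin(th),.149])-[279.5,169.5])*8)
print((proj("top",[c[0],c[1],.149])-[279.5,169.5])*8)
# scene check: ring centre etc
for P in ([c[0],c[1],.098],[c[0],c[1],.149]): print("scene",(proj("scene",P)-[279.5,174.5])*7)
```

```text
cam [ 0.40013736 -0.12278528  1.1655108 ]
ring c [ 0.5369669  -0.09266809  0.098     ]
land (np.float64(0.2), np.float64(37.4))
r1 (np.float64(46.1), np.float64(36.7))
r2 (np.float64(92.7), np.float64(36.7))
r3 (np.float64(-44.4), np.float64(38.4))
r4 (np.float64(-88.3), np.float64(38.4))
pA (np.float64(52.8), np.float64(26.8))
pB (np.float64(74.9), np.float64(28.8))
bar line [ 0.53786571 -0.09109295  0.149     ] [ 0.54027964 -0.07622788  0.149     ] knob top (np.float64(75.6), np.float64(28.5))
80.0 [171.79956168 279.34707786] [191.21958232 259.90044369]
90.0 [170.32765589 298.8981443 ] [190.08657815 275.07026258]
70.0 [176.66310776 260.34447877] [194.98743108 245.15180461]
59.99999999999999 [184.76500993 242.46393141] [201.27231557 231.27019091]
[278.08300701 273.28773997]
scene [265.20729215 221.51760811]
scene [269.8861104   74.71463253]
```

```bash
cat >> h.py <<'E'
def overlay(src,n,out,x,y,w,h,s,c,th,lift=0,land=1.2):
    im=cv2.imread(src)[y:y+h,x:x+w]; im=cv2.resize(im,None,fx=s,fy=s,interpolation=cv2.INTER_CUBIC)
    P=lambda X:tuple(int(q) for q in (proj(n,X)-[x-.5,y-.5])*s)
    t=np.radians(th); r=np.array([[np.cos(t),-np.sin(t)],[np.sin(t),np.cos(t)]])
    W=lambda a,b,z:[*(np.array(c[:2])+r@[a,b]),z]
    top=[P(W(a,b,.149+lift)) for a,b in((.023,.007),(-.023,.007),(-.023,-.007),(.023,-.007))]
    cv2.polylines(im,[np.array(top)],True,(0,255,0),1)
    cv2.circle(im,P(W(.031,0,.103+lift)),3,(0,0,255),1)
    rg=[P([c[0]+.043*np.cos(k),c[1]+.043*np.sin(k),.098]) for k in np.linspace(0,6.28,60)]
    cv2.polylines(im,[np.array(rg)],True,(255,0,0),1)
    for l in(-14,0,14):
        a=np.radians(land+l); cv2.circle(im,P([c[0]+.037*np.cos(a),c[1]+.037*np.sin(a),.1]),2,(255,0,255),1)
    cv2.imwrite(out,im)
E
python3 - <<'E'
from h import *
a=[0.537,-0.0927]
overlay("pics/top0.png","top","pics/to.png",280,170,72,72,8,a,78)
overlay("pics/scene0.png","scene","pics/so.png",280,175,72,84,7,a,78)
A=cv2.imread("pics/to.png");B=cv2.imread("pics/so.png")[:576]; cv2.imwrite("pics/ab.png",cv2.resize(np.hstack([A[:576,40:],B[:,:]][:2]) if A.shape[0]==B.shape[0] else A,(800,445)))
E
```

```text
(no output)
```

View pics/to.png

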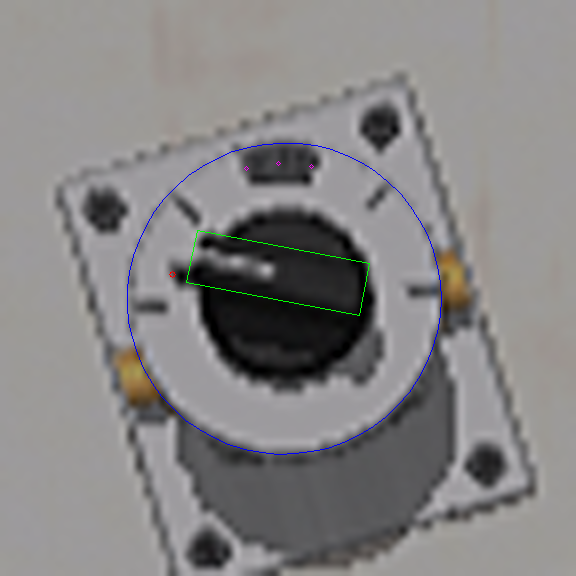

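View pics/so.png

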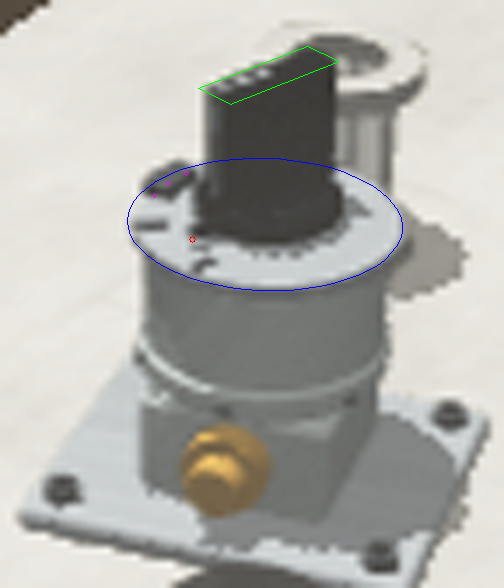

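The green overlay fits. The axis is at about (0.537, -0.093), the pointer is at about 77° world and the land is at about 1°. Moving above the knob with the jaws across the bar.

>>> apply_moves --steps '[{"x": 24,"y": 40,"z": 0,"spin": 0.08},{"x": 24,"y": 40,"z": 0,"spin": 0.08},{"x": 24,"y": 40,"z": 0,"spin": 0.08},{"x": 24,"y": 40,"z": 0,"spin": 0.08},{"x": 24,"y": 40,"z": 0,"spin": 0.08},{"x": 24,"y": 40,"z": 0,"spin": 0.08},{"x": 24,"y": 40,"z": 0,"spin": 0.08},{"x": 24,"y": 40,"z": 0,"spin": 0.08},{"x": 24,"y": 40,"z": 0,"spin": 0.08},{"x": 24,"y": 40,"z": 0,"spin": 0.08},{"x": 24,"y": 40,"z": 0,"spin": 0.08},{"x": 22,"y": 39,"z": 0,"spin": 0.03}]' --grip 87

```text
time_s: 1.3
position: [0.539, -0.0789, 0.2253]
tcp_rot: [[0.975, -0.004, 0.221], [-0.221, 0.001, 0.975], [-0.004, -1.0, 0.0]]
force: [0.2, -1.0, 0.0]
opening: 0.998
```

>>> apply_moves --steps '[{"x": 0,"y": 0,"z": 0,"spin": 0},{"x": 0,"y": 0,"z": 0,"spin": 0}]'

```text
time_s: 1.5
position: [0.5406, -0.0729, 0.2246]
tcp_rot: [[0.977, -0.004, 0.212], [-0.212, 0.003, 0.977], [-0.005, -1.0, 0.002]]
force: [-0.1, 0.1, -1.0]
opening: 0.997
```

>>> apply_moves --steps '[{"x": -4,"y": -20,"z": 0,"spin": -0.01},{"x": 0,"y": 0,"z": -20,"spin": 0},{"x": 0,"y": 0,"z": -15,"spin": 0},{"x": 0,"y": 0,"z": 0,"spin": 0}]'

```text
time_s: 1.9
position: [0.5345, -0.0971, 0.1885]
tcp_rot: [[0.974, -0.005, 0.227], [-0.227, 0.002, 0.974], [-0.005, -1.0, 0.001]]
force: [0.4, -0.5, -0.8]
opening: 1.0
```

Run:
```python
from h import *
from rig import read_state
for n in("top","scene"):
    im=imaging.capture(n); cv2.imwrite(f"pics/{n}1.png",im[:,:,::-1])
crop("pics/scene1.png","pics/s1.png",230,100,160,160,5)
s=read_state();print(s["time_s"],s["position"],s["tcp_rot"],s["force"])
```

```text
2.0 [ 0.53574399 -0.09717894  0.19013273] [[ 9.74041078e-01 -1.92367910e-03  2.26363156e-01]
 [-2.26361638e-01  9.76481097e-04  9.74042841e-01]
 [-2.09478520e-03 -9.99997673e-01  5.15685549e-04]] [ 0.71318973  0.37481658 -0.0556355 ]
```

View pics/scene1.png

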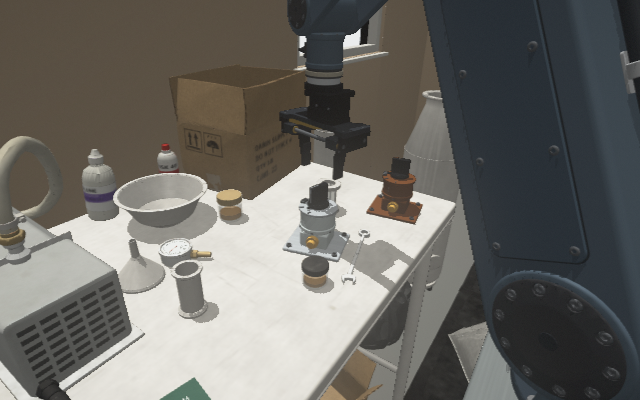

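The open jaws hang above the knob at (305,160) and (340,170) in scene, either side of the bar (318,195). Descending.

>>> apply_moves --steps '[{"x": 1,"y": 4,"z": -10,"spin": 0},{"x": 0,"y": 0,"z": -15,"spin": 0},{"x": 0,"y": 0,"z": -15,"spin": 0},{"x": 0,"y": 0,"z": -12,"spin": 0},{"x": 0,"y": 0,"z": -5,"spin": 0},{"x": 0,"y": 0,"z": 0,"spin": 0}]'

```text
time_s: 2.6
position: [0.5386, -0.0943, 0.1331]
tcp_rot: [[0.973, 0.005, 0.229], [-0.229, -0.001, 0.974], [0.005, -1.0, -0.0]]
force: [0.6, 0.2, -0.3]
opening: 0.999
```

>>> apply_moves --steps '[{"x": -1,"y": 1,"z": -8,"spin": 0},{"x": 0,"y": 0,"z": 0,"spin": 0},{"x": 0,"y": 0,"z": 0,"spin": 0}]'

```text
time_s: 2.9
position: [0.5384, -0.0934, 0.1254]
tcp_rot: [[0.974, 0.007, 0.229], [-0.229, -0.002, 0.974], [0.007, -1.0, -0.001]]
force: [0.2, 0.7, 0.2]
opening: 0.998
```

Run:
```python
from h import *
from rig import read_state
for n in("top","scene"):
    im=imaging.capture(n); cv2.imwrite(f"pics/{n}2.png",im[:,:,::-1])
crop("pics/scene2.png","pics/s2.png",270,130,100,120,5)
s=read_state();print(s["time_s"],s["position"],s["tcp_rot"],s["force"])
```

```text
3.0 [ 0.53825024 -0.09333043  0.12540845] [[ 9.73489811e-01  6.65296363e-03  2.28633604e-01]
 [-2.28625042e-01 -2.03051571e-03  9.73512438e-01]
 [ 6.94098697e-03 -9.99975807e-01 -4.55652273e-04]] [ 0.14317706 -0.47232621 -0.14893919]
```

View pics/s2.png

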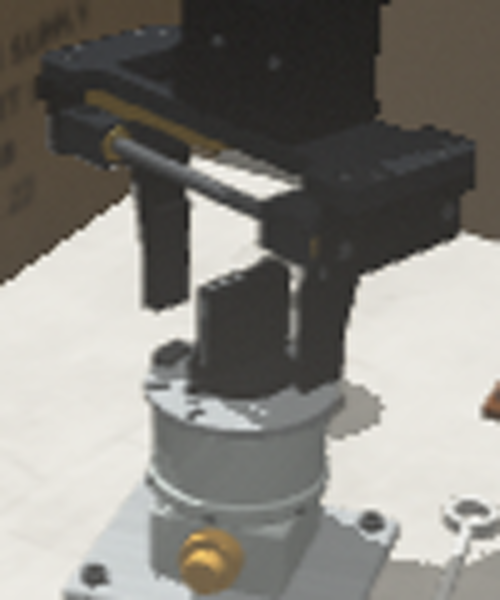

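The jaws straddle the bar: fingers at (165,300) and (320,385), bar between them at (245,330). Closing.

>>> apply_moves --steps '[{"x": 0,"y": 0,"z": 0,"spin": 0},{"x": 0,"y": 0,"z": 0,"spin": 0},{"x": 0,"y": 0,"z": 0,"spin": 0},{"x": 0,"y": 0,"z": 0,"spin": 0},{"x": 0,"y": 0,"z": 0,"spin": 0},{"x": 0,"y": 0,"z": 0,"spin": 0},{"x": 0,"y": 0,"z": 0,"spin": 0},{"x": 0,"y": 0,"z": 0,"spin": 0}]' --grip 0

```text
time_s: 3.8
position: [0.5388, -0.0936, 0.1264]
tcp_rot: [[0.973, 0.009, 0.229], [-0.229, -0.003, 0.974], [0.009, -1.0, -0.001]]
force: [0.2, -0.5, -0.2]
opening: 0.358
```

>>> apply_moves --steps '[{"x": 0,"y": 0,"z": 0,"spin": 0},{"x": 0,"y": 0,"z": 0,"spin": 0},{"x": 0,"y": 0,"z": 0,"spin": 0},{"x": 0,"y": 0,"z": 0,"spin": 0},{"x": 0,"y": 0,"z": 0,"spin": 0}]'

```text
time_s: 4.3
position: [0.5373, -0.0932, 0.1263]
tcp_rot: [[0.973, 0.005, 0.229], [-0.229, -0.002, 0.973], [0.005, -1.0, -0.001]]
force: [-1.1, -0.2, 0.5]
opening: 0.157
```

Bar is gripped (opening 13.7 mm). Turning clockwise towards the land.

>>> apply_moves --steps '[{"x": 0,"y": 0,"z": 0,"spin": -0.08},{"x": 0,"y": 0,"z": 0,"spin": -0.1},{"x": 0,"y": 0,"z": 0,"spin": -0.1},{"x": 0,"y": 0,"z": 0,"spin": -0.1},{"x": 0,"y": 0,"z": 0,"spin": -0.1},{"x": 0,"y": 0,"z": 0,"spin": -0.05},{"x": 0,"y": 0,"z": 0,"spin": 0}]'

```text
time_s: 5.0
position: [0.5379, -0.0934, 0.1263]
tcp_rot: [[0.711, 0.004, 0.703], [-0.703, -0.005, 0.711], [0.006, -1.0, -0.001]]
force: [-0.4, -0.5, 1.1]
opening: 0.16
```

>>> apply_moves --steps '[{"x": 0,"y": 0,"z": 0,"spin": -0.08},{"x": 0,"y": 0,"z": 0,"spin": -0.1},{"x": 0,"y": 0,"z": 0,"spin": -0.1},{"x": 0,"y": 0,"z": 0,"spin": -0.1},{"x": 0,"y": 0,"z": 0,"spin": -0.08},{"x": 0,"y": 0,"z": 0,"spin": -0.03},{"x": 0,"y": 0,"z": 0,"spin": 0}]'

```text
time_s: 5.7
position: [0.5382, -0.0939, 0.1263]
tcp_rot: [[0.287, 0.001, 0.958], [-0.958, -0.007, 0.287], [0.007, -1.0, -0.001]]
force: [0.2, -0.8, 1.2]
opening: 0.157
```

Run:
```python
from h import *
from rig import read_state
for n in("top","scene"):
    im=imaging.capture(n); cv2.imwrite(f"pics/{n}3.png",im[:,:,::-1])
crop("pics/scene3.png","pics/s3.png",270,130,100,120,5)
crop("pics/top3.png","pics/t3.png",260,150,110,110,5)
s=read_state();print(s["time_s"],s["position"],np.degrees(np.arctan2(s["tcp_rot"][1][0],s["tcp_rot"][0][0])),s["force"],s["moment"])
```

```text
5.8 [ 0.53817372 -0.09387671  0.12630302] -73.31040464259516 [-1.0230906  -0.18979321  1.02817356] [ 0.18097974  0.25220947 -0.04215825]
```

View pics/s3.png

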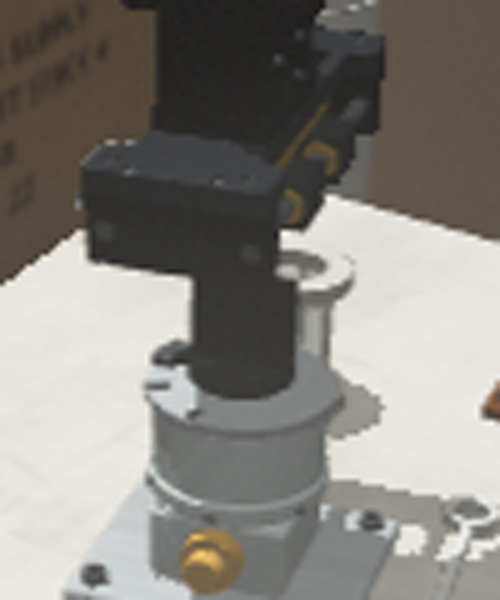

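View pics/t3.png

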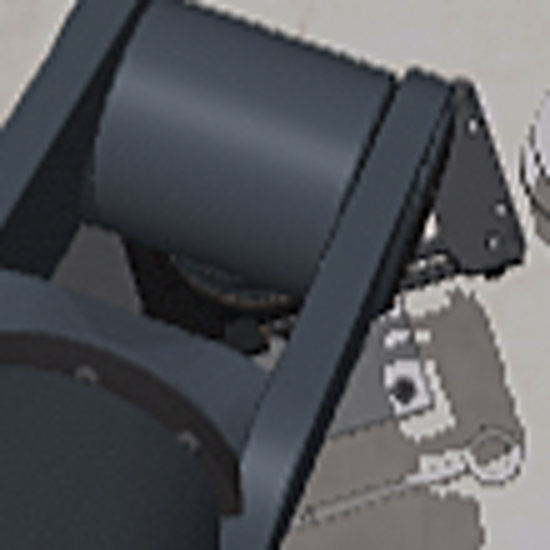

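Pointer is about 16° ccw of the land's middle, just outside the slot band. Applying a light pull now.

>>> apply_moves --steps '[{"x": 0,"y": 0,"z": 1,"spin": 0},{"x": 0,"y": 0,"z": 0.7,"spin": 0},{"x": 0,"y": 0,"z": 0,"spin": 0}]'

```text
time_s: 6.1
position: [0.5382, -0.0939, 0.1271]
tcp_rot: [[0.288, 0.001, 0.958], [-0.957, -0.006, 0.288], [0.006, -1.0, -0.001]]
force: [-0.6, -0.8, 1.1]
opening: 0.158
```

>>> apply_moves --steps '[{"x": 0,"y": 0,"z": 1,"spin": 0},{"x": 0,"y": 0,"z": 0,"spin": 0}]'

```text
time_s: 6.3
position: [0.5381, -0.0938, 0.1274]
tcp_rot: [[0.288, 0.001, 0.957], [-0.957, -0.006, 0.288], [0.006, -1.0, -0.001]]
force: [0.9, -0.3, -1.1]
opening: 0.164
```

>>> apply_moves --steps '[{"x": 0,"y": 0,"z": 1,"spin": 0},{"x": 0,"y": 0,"z": 0,"spin": 0}]'

```text
time_s: 6.5
position: [0.5381, -0.0938, 0.1276]
tcp_rot: [[0.289, 0.0, 0.957], [-0.957, -0.006, 0.289], [0.006, -1.0, -0.001]]
force: [0.9, -1.3, -3.7]
opening: 0.16
```

>>> apply_moves --steps '[{"x": 0,"y": 0,"z": 1,"spin": 0},{"x": 0,"y": 0,"z": 0.5,"spin": 0}]'

```text
time_s: 6.7
position: [0.5381, -0.0938, 0.1282]
tcp_rot: [[0.289, -0.0, 0.957], [-0.957, -0.006, 0.289], [0.006, -1.0, -0.002]]
force: [1.5, -0.7, -9.6]
opening: 0.156
```

>>> apply_moves --steps '[{"x": 0,"y": 0,"z": 0,"spin": -0.02},{"x": 0,"y": 0,"z": 0,"spin": -0.02}]'

```text
time_s: 6.9
position: [0.5381, -0.0937, 0.1282]
tcp_rot: [[0.249, -0.0, 0.969], [-0.968, -0.006, 0.249], [0.006, -1.0, -0.002]]
force: [1.9, -1.4, -7.1]
opening: 0.156
```

>>> apply_moves --steps '[{"x": 0,"y": 0,"z": 0,"spin": -0.02},{"x": 0,"y": 0,"z": 0,"spin": -0.02},{"x": 0,"y": 0,"z": 0,"spin": -0.02}]'

```text
time_s: 7.2
position: [0.5381, -0.0938, 0.1282]
tcp_rot: [[0.186, -0.001, 0.983], [-0.983, -0.006, 0.186], [0.006, -1.0, -0.002]]
force: [1.2, -2.0, -8.8]
opening: 0.156
```

Bar is at 10.7° and the pull is holding at about 8 N. Continuing the sweep.

>>> apply_moves --steps '[{"x": 0,"y": 0,"z": 0,"spin": -0.02},{"x": 0,"y": 0,"z": 0,"spin": -0.02},{"x": 0,"y": 0,"z": 0,"spin": -0.02}]'

```text
time_s: 7.5
position: [0.5382, -0.0939, 0.1282]
tcp_rot: [[0.122, -0.001, 0.993], [-0.993, -0.006, 0.122], [0.006, -1.0, -0.002]]
force: [1.2, -0.5, -8.2]
opening: 0.159
```

>>> apply_moves --steps '[{"x": 0,"y": 0,"z": 0,"spin": -0.02},{"x": 0,"y": 0,"z": 0,"spin": -0.02}]'

```text
time_s: 7.7
position: [0.5382, -0.0939, 0.1281]
tcp_rot: [[0.078, -0.001, 0.997], [-0.997, -0.007, 0.078], [0.006, -1.0, -0.002]]
force: [0.8, -1.8, -7.6]
opening: 0.158
```

>>> apply_moves --steps '[{"x": 0,"y": 0,"z": 0,"spin": -0.02},{"x": 0,"y": 0,"z": 0,"spin": -0.02}]'

```text
time_s: 7.9
position: [0.5382, -0.094, 0.1282]
tcp_rot: [[0.035, -0.002, 0.999], [-0.999, -0.007, 0.035], [0.007, -1.0, -0.002]]
force: [1.2, -1.0, -8.1]
opening: 0.16
```

>>> apply_moves --steps '[{"x": 0,"y": 0,"z": 0,"spin": -0.02},{"x": 0,"y": 0,"z": 0,"spin": -0.02}]'

```text
time_s: 8.1
position: [0.5382, -0.0941, 0.1287]
tcp_rot: [[-0.009, -0.002, 1.0], [-1.0, -0.007, -0.009], [0.007, -1.0, -0.002]]
force: [-0.4, -0.0, -3.8]
opening: 0.157
```

>>> apply_moves --steps '[{"x": 0,"y": 0,"z": 0,"spin": -0.02},{"x": 0,"y": 0,"z": 0,"spin": -0.02}]'

```text
time_s: 8.3
position: [0.5382, -0.0942, 0.1295]
tcp_rot: [[-0.053, -0.002, 0.999], [-0.999, -0.007, -0.053], [0.007, -1.0, -0.001]]
force: [0.7, -0.7, -4.2]
opening: 0.157
```

>>> apply_moves --steps '[{"x": 0,"y": 0,"z": 0,"spin": -0.02},{"x": 0,"y": 0,"z": 0,"spin": -0.02}]'

```text
time_s: 8.5
position: [0.5382, -0.0938, 0.1296]
tcp_rot: [[-0.095, -0.002, 0.995], [-0.995, -0.006, -0.095], [0.007, -1.0, -0.001]]
force: [0.9, 0.9, -6.3]
opening: 0.159
```

Pull dropped and the knob rose near bar ≈ -0.5°, so the key probably found its slot. Checking the moment.

Run:
```python
from rig import read_state
s=read_state();print(s["time_s"],s["position"],s["force"],s["moment"],s["joint_positions"])
```

```text
8.5 [ 0.53820348 -0.09383022  0.12962878] [ 0.87595466  0.90765942 -6.31276045] [ 0.16521966 -0.17368042  0.47131749] [-21.40098044  32.40128902  98.72425744  -0.50513655  48.8286241
  74.40014724]
```

>>> apply_moves --steps '[{"x": 0,"y": 0,"z": 0,"spin": 0.03},{"x": 0,"y": 0,"z": 0,"spin": 0.02}]'

```text
time_s: 8.7
position: [0.5382, -0.0941, 0.1297]
tcp_rot: [[-0.043, -0.001, 0.999], [-0.999, -0.007, -0.043], [0.007, -1.0, -0.001]]
force: [0.0, -1.1, -3.7]
opening: 0.154
```

Run:
```python
from rig import read_state
s=read_state();print(s["time_s"],s["position"],s["force"],s["moment"],s["tcp_rot"][0])
```

```text
8.7 [ 0.538184   -0.09412535  0.12966555] [ 0.03635641 -1.06938152 -3.69877862] [-0.00929396  0.00894355 -0.03730195] [-0.0429527  -0.00149403  0.99907599]
```

A reaction moment of 0.47 N m then near zero when backed off: the key is in the slot. Pulling up gently.

>>> apply_moves --steps '[{"x": 0,"y": 0,"z": 1,"spin": 0},{"x": 0,"y": 0,"z": 1,"spin": 0}]'

```text
time_s: 8.9
position: [0.5382, -0.0942, 0.1318]
tcp_rot: [[-0.044, -0.002, 0.999], [-0.999, -0.007, -0.044], [0.007, -1.0, -0.001]]
force: [0.4, -0.5, -3.8]
opening: 0.161
```

>>> apply_moves --steps '[{"x": 0,"y": 0,"z": 1,"spin": 0},{"x": 0,"y": 0,"z": 1,"spin": 0}]'

```text
time_s: 9.1
position: [0.5382, -0.0942, 0.1341]
tcp_rot: [[-0.044, -0.001, 0.999], [-0.999, -0.007, -0.044], [0.007, -1.0, -0.001]]
force: [-0.2, -0.2, -3.9]
opening: 0.159
```

>>> apply_moves --steps '[{"x": 0,"y": 0,"z": 1,"spin": 0},{"x": 0,"y": 0,"z": 1,"spin": 0},{"x": 0,"y": 0,"z": 1,"spin": 0},{"x": 0,"y": 0,"z": 1,"spin": 0}]'

```text
time_s: 9.5
position: [0.5382, -0.0942, 0.1386]
tcp_rot: [[-0.044, -0.001, 0.999], [-0.999, -0.007, -0.044], [0.007, -1.0, -0.001]]
force: [1.1, -1.0, -4.2]
opening: 0.161
```

>>> apply_moves --steps '[{"x": 0,"y": 0,"z": 1,"spin": 0}]'

```text
time_s: 9.6
position: [0.5382, -0.0942, 0.1397]
tcp_rot: [[-0.044, -0.001, 0.999], [-0.999, -0.007, -0.044], [0.007, -1.0, -0.001]]
force: [-1.0, 0.0, -3.7]
opening: 0.157
```

>>> apply_moves --steps '[{"x": 0,"y": 0,"z": 1,"spin": 0}]'

```text
time_s: 9.7
position: [0.538, -0.0941, 0.1405]
tcp_rot: [[-0.044, -0.002, 0.999], [-0.999, -0.007, -0.044], [0.007, -1.0, -0.001]]
force: [1.8, -1.5, -13.2]
opening: 0.159
```

Hard stop reached at +14.2 mm. Easing off and letting go.

>>> apply_moves --steps '[{"x": 0,"y": 0,"z": -0.2,"spin": 0},{"x": 0,"y": 0,"z": 0,"spin": 0}]'

```text
time_s: 9.9
position: [0.5382, -0.0942, 0.1404]
tcp_rot: [[-0.044, -0.001, 0.999], [-0.999, -0.007, -0.044], [0.007, -1.0, -0.001]]
force: [0.4, -1.1, -4.3]
opening: 0.156
```

>>> apply_moves --steps '[{"x": 0,"y": 0,"z": 0,"spin": 0},{"x": 0,"y": 0,"z": 0,"spin": 0},{"x": 0,"y": 0,"z": 0,"spin": 0},{"x": 0,"y": 0,"z": 0,"spin": 0},{"x": 0,"y": 0,"z": 0,"spin": 0},{"x": 0,"y": 0,"z": 0,"spin": 0}]' --grip 60

```text
time_s: 10.5
position: [0.5397, -0.0941, 0.1428]
tcp_rot: [[-0.044, 0.003, 0.999], [-0.999, -0.008, -0.044], [0.008, -1.0, 0.003]]
force: [0.2, 0.8, 0.0]
opening: 0.612
```

Released. Rising straight up, then moving aside for a look.

>>> apply_moves --steps '[{"x": 0,"y": 0,"z": 10,"spin": 0},{"x": 0,"y": 0,"z": 20,"spin": 0},{"x": 0,"y": 0,"z": 25,"spin": 0},{"x": 0,"y": 0,"z": 25,"spin": 0},{"x": 0,"y": 0,"z": 15,"spin": 0},{"x": 0,"y": -30,"z": 0,"spin": 0},{"x": 0,"y": -40,"z": 0,"spin": 0},{"x": -10,"y": -40,"z": 0,"spin": 0},{"x": -15,"y": -40,"z": 0,"spin": 0},{"x": -20,"y": -40,"z": 0,"spin": 0},{"x": -20,"y": -40,"z": 0,"spin": 0},{"x": -20,"y": -40,"z": 0,"spin": 0}]'

```text
time_s: 11.7
position: [0.454, -0.3677, 0.2514]
tcp_rot: [[-0.032, 0.012, 0.999], [-0.999, -0.012, -0.031], [0.011, -1.0, 0.012]]
force: [-0.2, -0.1, 0.3]
opening: 0.694
```

>>> apply_moves --steps '[{"x": -20,"y": -30,"z": 0,"spin": 0},{"x": -20,"y": -30,"z": 0,"spin": 0},{"x": 0,"y": 0,"z": 0,"spin": 0},{"x": 0,"y": 0,"z": 0,"spin": 0}]'

```text
time_s: 12.1
position: [0.4089, -0.4366, 0.2543]
tcp_rot: [[-0.04, 0.014, 0.999], [-0.999, -0.017, -0.04], [0.016, -1.0, 0.014]]
force: [0.4, 0.6, -0.4]
opening: 0.685
```

Run:
```python
from h import *
from rig import read_state
for n in("top","scene"):
    im=imaging.capture(n); cv2.imwrite(f"pics/{n}4.png",im[:,:,::-1])
a=[0.5375,-0.0932]
overlay("pics/top4.png","top","pics/to4.png",280,170,72,72,8,a,-2,.014)
overlay("pics/scene4.png","scene","pics/so4.png",280,175,72,84,7,a,-2,.014)
s=read_state();print(s["time_s"],s["position"],s["force"])
for n in("top","scene"):
    d=cv2.absdiff(cv2.imread(f"pics/{n}0.png"),cv2.imread(f"pics/{n}4.png")).max(2)
    cv2.imwrite(f"pics/d{n}.png",d*3 if 0 else np.minimum(d.astype(int)*3,255).astype(np.uint8))
```

```text
12.2 [ 0.40970005 -0.43595519  0.25434588] [-0.03615636 -0.30661983  0.33753518]
```

View pics/to4.png

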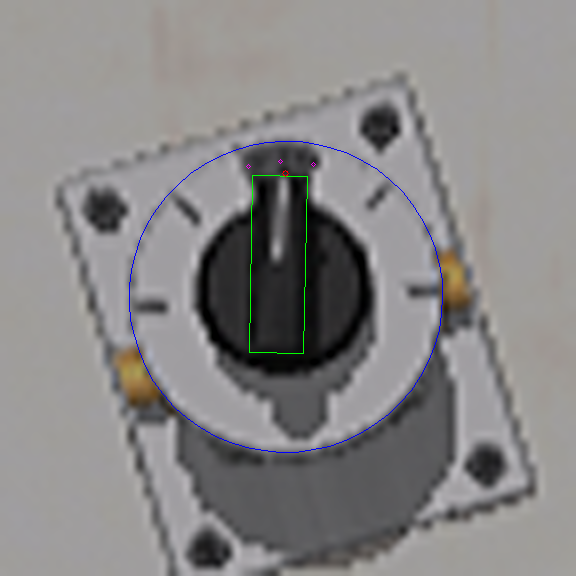

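View pics/so4.png

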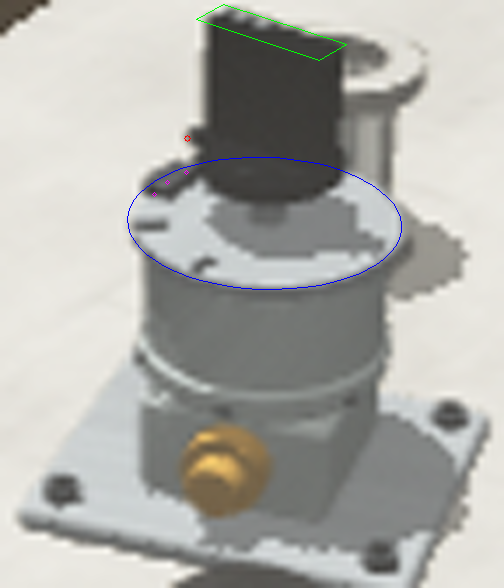

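View pics/dscene.png

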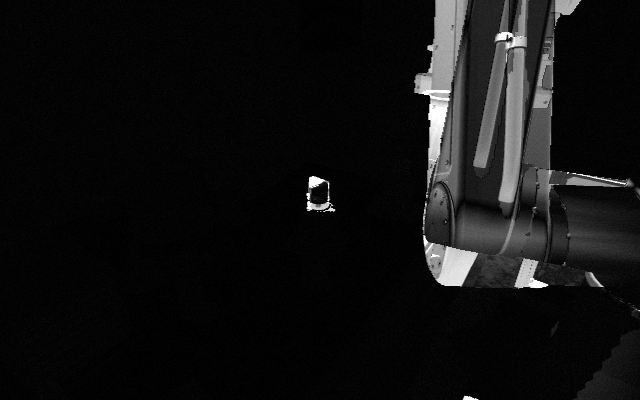

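The pictures show the knob up about 14 mm with its pointer on the land. In scene, only the knob and the arm changed, so the bystanders have not moved. Handing in.

Run:
```python
from rig import job
print(job.hand_in())
```

```text
the job is handed in; nothing more can be done
None
```

The regulator is set: the knob's pointer stands on the broad land, and the knob is locked in its slot and pulled fully out. I handed it in at about 12 s of the 51 s allowed, with the gripper open and clear.

- **Turning:** I gripped the bar and turned it clockwise from about 77° to 17°, just outside the slot's range. Then I swept across the land with a light pull of about 8 N (9.6 N at most).
- **Finding the slot:** The pull dropped and the knob rose at about 0° to -2°, within 3° of the land's middle. The knob then refused to turn further (0.47 N m), so I backed off until that eased.
- **Pulling out:** It came up with only about 4 N of friction. It stopped hard at about 14 mm, where the force read 13 N, and I eased off before letting go.
- **Last checks:** The pictures show the pointer at the land and the knob still fully up after release. In the scene camera, before-and-after pictures differ only at the knob and the arm, so nothing else in its view was moved. I did not inspect the same comparison from the top camera.

Forces and moments were read only at the end of each move, so brief peaks in between would not show. No check failed or disagreed.

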